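# Clamp the crimp die and hold the loupe over it in focus

### The job

The crimp die in the inspection nest is to be checked for wear: first swing the clamp bar with the red ball right down to its stop, then pick the loupe off its rest by the handle and hold it level and still, with the lens centred over the die and the rim's mid-height level with the yellow collar on the focus post. Do not touch the die with the loupe, do not shift the collar, and leave the vial, the brass bush and the nearer bearing where they stand. Finish while still holding the loupe there: it is not put down or leaned on anything.

Things in the scene. Friction and masses are not known exactly. Their poses are not given: they have to be found in the camera images.
- fixture: fixed inspection fixture: aluminium base plate 140 (x) x 100 (y) x 12 mm. Origin: centre of its underside, on the table, right under the nest; its x axis points away from the robot, give or take its yaw; z up. On it: the nest ring (outer diameter 62, top at z 22) in the middle; the focus post, diameter 10, top at z 172, at x +52, y -37; the clamp's hinge bracket, top at z 62, at x +58, y +36; a grey stop post under the front of the bar at x -45, y +36, top at z 44
- nest (a point): centre of the nest's floor, 12 mm above the table; the die stands on it
- die: loose turned steel crimp die, diameter 44 (upper part slimmer), 34 mm high, standing in the nest with 2 mm play. Origin: centre of its underside
- die_face (a point): centre of the die's top face, 46 mm above the table
- clamp (a joint): hinge angle of the clamp bar (rad): 0 = down level on its stop, grows as the bar rises, to 1.35; starts between 0.6 and 1.15. It stays where it is left (hinge friction about 0.12 N m, so 1 to 2 N at the ball); no spring or latch: it has only to be pushed down to the stop
- clamp_hinge (a point): point on the clamp's hinge axis, 53 mm above the table; the axis runs along the fixture's y
- clamp_knob (a point): centre of the red ball, diameter 24 mm, at the free end of the clamp bar, 118 mm from the hinge axis. The bar is 11 mm wide, 13 mm deep. When down, it runs from the hinge along the fixture's -x, beside the die, its top 60 mm and the ball's top 65 mm above the table, with a side tongue and rubber tip just over the edge of the die's top (tongue top 59 mm above the table)
- focus_mark (a point): centre (on the post's axis and at mid-height) of the yellow focus collar, diameter 20, 8 mm high, on the focus post; its height, 110 to 155 mm above the table, is the focal height. The collar can slide if pushed with over 6 N; its small screw sticks out to the fixture's +x
- loupe: loose loupe, about 110 g (70 to 140), lying level on its rest. Black handle 16 mm wide, 18 high, 100 long (x -60 to +40), a thin neck, then the round rim, outer diameter 60, 16 mm high, centred at x +85. Origin: on the underside of the handle; x axis along the handle towards the lens, z up when level
- loupe_grip (a point): place to grip the handle, 9 mm above its underside, at the loupe's origin in x and y; about 54 mm above the table at the start. Between the rest's two supports, with 30 mm or more clear to either along the handle and 37 mm clear below the handle
- loupe_lens (a point): centre of the lens and of the rim's height: 85 mm from the grip point along the loupe's x and 1 mm below it
- loupe_rest: fixed grey rest: base 172 x 40 x 8 mm, a round pad (diameter 60, top 45 mm above the table) under the rim, and a support under the handle's tail at x -48 with two 5 mm cheeks beside the handle. Origin: on the table under the loupe's grip point, same axes as the loupe at the start
- vial: loose white open vial, diameter 30, 67 mm high, standing behind the fixture; not to be disturbed. Origin: centre of its underside
- bush: loose brass guide bush, diameter 30, 27 mm high, in front of the fixture; not to be disturbed. Origin: centre of its underside
- bearing: loose steel ball bearing, diameter 40, 12 mm high, lying on the black mat (2.5 mm thick) left of the tail of the loupe's rest (another bearing, further off on the mat, is fixed); not to be disturbed. Origin: centre of its underside
Mind the look-alikes: they are no part of the job. Leave any pink look-alike of the die alone.

How it is judged:
By the outcome, as a careful person would: the job done as asked, in the order asked, and still so for the second after the job is handed in, while the arm keeps its last pose, push and grip.
It also fails if it takes over 54 s, if anything falls off the work surface, if the arm or the gripper's body presses on something with over 40 N, if the wrist force passes 120 N, or if a joint passes its speed limit or range.

### The arm

A 7-joint arm with a two-finger parallel gripper is mounted at the origin on a cart in front of the work surface, level with it; the furniture and walls round the work are solid. World frame = base frame: x ahead of the robot, y to its left, z up, the work surface at z = 0. Lengths are in m, angles in rad, forces in N, time in s.
With the tool pointing down it reaches from about 0.35 to 0.9 m from the base axis. Payload 7.2 kg.
Tool frame: the origin (TCP) lies between the finger pads; the fingertips stand 22 mm ahead of it and the grasp point (between the pads) lies 3 mm ahead of it; z points along the fingers, y is the direction in which the jaws open and shut (so a half turn about z gives the same grasp; the last joint's range is limited). The gripper opens to 85 mm and grips with 20 to 120 N. Pads are 22 mm wide; open, the fingers measure 114 mm over their backs; the gripper's body (76 mm by 85 mm) begins 54 mm behind the grasp point. The pads swing forward as they close: fully open they stand 13 mm farther back than shut.
Start: joints at [-1.205, 0.411, -0.013, 1.596, 0.006, 1.134, -0.082], TCP at [0.263, 0.567, 0.253] pointing down, gripper open.
Joint ranges: [-2.95, 2.95], [-0.29, 1.99], [-1.47, 1.44], [0.14, 2.54], [-1.03, 4.17], [0.13, 1.85], [-2.86, 2.86]. Speed limits (rad/s): [2.39, 2.39, 3.01, 3.01, 3.14, 3.14, 3.14].

### API

Orientations are given as [roll, pitch, yaw] about the fixed x, y, z axes, in that order (R = Rz(yaw) Ry(pitch) Rx(roll)).
In Python, from cell import state, snapshot, sign_off gives the robot as it stands.
- The arm moves only by the shell command python3 -m pendant 'ROWS'. ROWS is JSON, one flat list of numbers, 7 for each row, row after row: the opening, from 0 (shut) to 1 (fully open), then the shift along the tool's x, y, z in m, then the turn, a rotation vector about the tool's x, y, z in degrees. In form: [hand, x, y, z, wx, wy, wz, hand, x, y, z, wx, wy, wz, ...]. A call has 1 to 8 rows; each row is the pose to reach, as a shift and turn from the pose commanded when the call began, along the tool's axes at that moment; what a row does not reach only later rows make up. A row lasts 1/10 s, in which the tool goes at most 50 mm and 8.59 degrees, less where a joint would pass 70% of its speed; a pose out of reach is approached as far as the arm can. A call with a gripper value outside its range is refused whole. The fingers move at their own pace and stop on an object; the grip force is fixed at half the most. Time passes only in rows, so rows that repeat a pose let the fingers close. It gives the time, the measured TCP pose, the force and the opening at its end, in the units of the state.
- state(): the state, without advancing time (a new reading comes with each control period).
- snapshot(name): name is "side" or "top"; returns a dict with "frame" (420x560x3 uint8, blue, green, red), "z_map" (420x560 float32, m along the optical axis (not along the pixel's ray), 0 where there is no reading), "camera_matrix" (3x3 intrinsics, pixels), "extrinsics" (4x4, takes a point from camera to world coordinates). Camera axes: x right, y up, looking along -z (the intrinsics and any distortion apply to the point x, -y, -z); pixel columns grow to the right and rows downward; lengths in m; the calibration is good to about 2 mm. A picture is of the moment at which its call begins.
- sign_off(): hands the job in, once; it reports no verdict.
The state is a dict: "time": time; "joint_positions": joint angles; "joint_velocities": joint speeds; "joint_torque": joint torques, N m; "position": TCP position; "orientation": TCP orientation; "force": force on the tool from outside, world axes, zero at the start; "wrist_torque": the same for the moment, N m; "gripper_width": opening from 0.0 (shut) to 1.0 (fully open).
Only numpy, scipy, OpenCV 4.12 (cv2) and the standard library are available. Lean on these libraries where they do the work, as an engineer would, in place of code of your own. Each camera call takes 0.05 s, during which the arm holds its last target. There are 200 camera calls.

## Working session

There is one attempt and no reset: what is moved stays moved. The work goes in short steps, Python scripts to look and compute and a shell command to move; the robot and the scene stay as the last step left them, time stands still between calls to the robot, and variables do not carry over. Pictures are saved under pics/ and viewed, about 8 in all and at most 12, crops included, and the job is handed in when it is done.

```bash
ls; mkdir -p pics
cat > h.py <<'E'
import numpy as np,cv2
from cell import state,snapshot
from scipy.spatial.transform import Rotation as R
def snap(n,f):
    s=snapshot(n); cv2.imwrite(f'pics/{f}.png',s['frame']); np.savez(f'{f}.npz',**s); return s
def cloud(s):
    K=s['camera_matrix'];z=s['z_map'];v,u=np.mgrid[:z.shape[0],:z.shape[1]]
    p=np.stack([(u-K[0,2])*z/K[0,0],-(v-K[1,2])*z/K[1,1],-z],-1)
    T=s['extrinsics'];w=p@T[:3,:3].T+T[:3,3]; w[z==0]=np.nan; return w
def totool(p):
    s=state();return R.from_euler('xyz',s['orientation']).inv().apply(np.array(p)-s['position'])
E
python3 - <<'E'
from h import *
for n in('top','side'):
    s=snap(n,n+'0');print({k:(v.shape if k in('frame','z_map') else v) for k,v in s.items()})
a=cv2.imread('pics/top0.png');b=cv2.imread('pics/side0.png')
print(state())
E
```

```text
pics
{'frame': (420, 560, 3), 'z_map': (420, 560), 'camera_matrix': array([[469.17649809,   0.        , 281.35766963],
       [  0.        , 469.17649809, 213.25552349],
       [  0.        ,   0.        ,   1.        ]]), 'extrinsics': array([[-0.044915  ,  0.97117106, -0.23411411,  0.34462287],
       [-0.99898902, -0.04410857,  0.00868221,  0.34811634],
       [-0.00189453,  0.23426738,  0.97217036,  0.94234292],
       [ 0.        ,  0.        ,  0.        ,  1.        ]])}
{'frame': (420, 560, 3), 'z_map': (420, 560), 'camera_matrix': array([[393.2763066 ,   0.        , 275.07338605],
       [  0.        , 393.2763066 , 207.07678819],
       [  0.        ,   0.        ,   1.        ]]), 'extrinsics': array([[ 0.84999604,  0.27962669, -0.44644781,  0.15137099],
       [-0.52668551,  0.46790512, -0.70969513, -0.24745151],
       [ 0.01044552,  0.83837564,  0.54499283,  0.56105851],
       [ 0.        ,  0.        ,  0.        ,  1.        ]])}
{'time': 0.1, 'joint_positions': array([-1.20520576,  0.41184008, -0.01272945,  1.59699623,  0.00558162,
        1.13424823, -0.08221146]), 'joint_velocities': array([-4.70245764e-04, -2.33630405e-03, -3.65240387e-04, -3.07983315e-03,
        8.77836069e-05,  1.55664251e-03, -1.17610576e-03]), 'joint_torque': array([ 2.10811522e-03, -6.01830912e+01,  6.83915969e-01, -3.00081825e+01,
        1.40150546e-02,  6.62491613e-03, -2.22267005e-08]), 'position': array([0.26253848, 0.56672427, 0.25250976]), 'orientation': array([-3.14013814e+00,  7.89838886e-05,  2.70782328e+00]), 'force': array([0.50157567, 0.17607621, 0.59745872]), 'wrist_torque': array([ 0.01500354, -0.03949839, -0.00102898]), 'gripper_width': 0.9981265075818494}
```

View pics/top0.png

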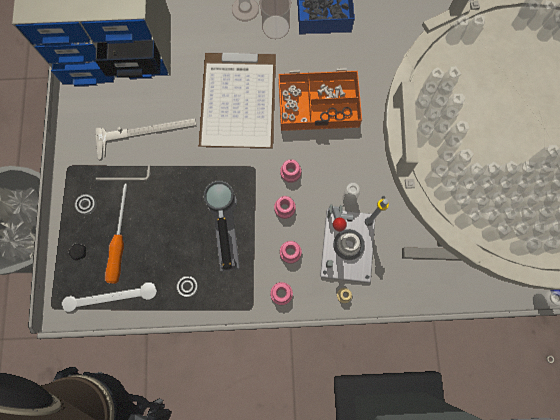

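View pics/side0.png

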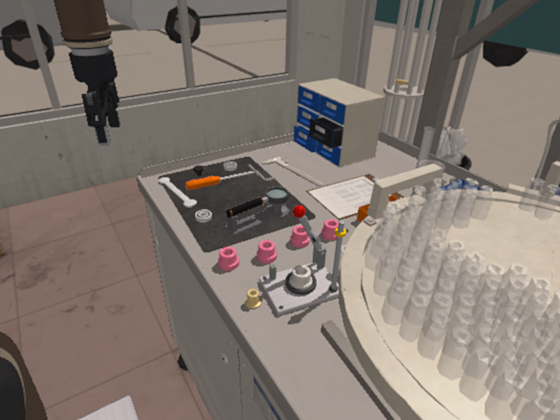

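Top view: the loupe has its lens at (219,195) and handle at (222-228, 220-265). The fixture's die and nest are at (348,243), the red ball at (340,224), the collar at (382,205), the vial at (352,188) and the bush at (345,295). The near bearing is at (186,286). Look-alikes: pink dies at (291,170), (285,207), (291,252) and (282,293), the fixed bearing at (84,204), and the screwdriver (115,255) and spanner (110,295) as other handle-like things.

Run:
```python
from h import *
s=dict(np.load('top0.npz'));w=cloud(s);f=s['frame'];hsv=cv2.cvtColor(f,cv2.COLOR_BGR2HSV)
s2=dict(np.load('side0.npz'));w2=cloud(s2);hsv2=cv2.cvtColor(s2['frame'],cv2.COLOR_BGR2HSV)
def rep(n,m,w):
    p=w[m];p=p[~np.isnan(p[:,0])];print(n,len(p),'med',np.median(p,0).round(4),'lo',np.percentile(p,2,axis=0).round(4),'hi',np.percentile(p,98,axis=0).round(4))
def box(m,u0,u1,v0,v1):
    o=np.zeros_like(m);o[v0:v1,u0:u1]=m[v0:v1,u0:u1];return o
for nm,ww,h,b1,b2 in(('top',w,hsv,(328,352,212,236),(372,392,195,215)),('side',w2,hsv2,(290,308,203,220),(330,350,224,240))):
    red=((h[...,0]<6)|(h[...,0]>174))&(h[...,1]>180)&(h[...,2]>80)
    yel=(abs(h[...,0].astype(int)-28)<7)&(h[...,1]>150)&(h[...,2]>80)
    rep(nm+' red',box(red,*b1),ww);rep(nm+' yel',box(yel,*b2),ww)
Z=w[...,2]
rep('plate',box(abs(Z-.012)<.004,315,385,200,290),w)
import warnings
for nm,b,lo,hi in(('vial',(340,364,175,205),.05,.08),('bush',(335,356,284,306),.018,.035),('bearing',(174,200,274,300),.009,.02),('lens',(202,238,178,216),.04,.07),('handle',(212,240,212,275),.055,.08),('cheeks',(212,242,215,275),.02,.055),('dieface',(325,375,220,265),.04,.05)):
    rep(nm,box((Z>lo)&(Z<hi),*b),w)
m=box((Z>.055)&(Z<.075),212,240,212,275);p=w[m][:,:2];c=p.mean(0);u,sv,vt=np.linalg.svd(p-c);t=(p-c)@vt[0];print('axis',vt[0],np.degrees(np.arctan2(vt[0][1],vt[0][0])),c+vt[0]*t.min(),c+vt[0]*t.max())
big=cv2.resize(f[150:320,160:400],None,fx=3.2,fy=3.2,interpolation=cv2.INTER_CUBIC);cv2.imwrite('pics/crop0.png',big)
m=box(abs(Z-.012)<.003,310,390,195,295).astype(np.uint8);pp=w[m>0][:,:2].astype(np.float32);r=cv2.minAreaRect(pp*1000);print(r)
```

```text
top red 80 med [0.5112 0.2439 0.1687] lo [0.5046 0.2348 0.1633] hi [0.519  0.2543 0.1731]
top yel 52 med [0.5412 0.1678 0.1533] lo [0.5343 0.1551 0.1493] hi [0.5528 0.1734 0.1549]
side red 109 med [0.5052 0.2342 0.1662] lo [0.498  0.2276 0.1574] hi [0.5159 0.2454 0.172 ]
side yel 56 med [0.538  0.1559 0.1532] lo [0.5327 0.1507 0.0425] hi [0.6457 0.2826 0.1552]
plate 2230 med [0.4786 0.2046 0.0118] lo [0.4281 0.1591 0.0086] hi [0.5633 0.2618 0.0151]
vial 184 med [0.5961 0.1998 0.0644] lo [0.5853 0.1873 0.0505] hi [0.6097 0.2121 0.0699]
bush 85 med [0.3983 0.2237 0.0265] lo [0.3883 0.2132 0.019 ] hi [0.409  0.2342 0.0292]
bearing 282 med [0.4291 0.5314 0.0137] lo [0.4107 0.5128 0.0101] hi [0.4471 0.5496 0.0176]
lens 787 med [0.5971 0.4607 0.0569] lo [0.5652 0.4343 0.0456] hi [0.6254 0.4875 0.0637]
handle 465 med [0.5067 0.4522 0.0625] lo [0.4576 0.4414 0.056 ] hi [0.5618 0.4625 0.0661]
cheeks 77 med [0.4663 0.4419 0.0476] lo [0.4549 0.4346 0.0224] hi [0.5386 0.4616 0.0544]
dieface 238 med [0.4944 0.2108 0.0451] lo [0.457  0.1918 0.0411] hi [0.5154 0.2551 0.0488]
axis [-0.99483392 -0.10151583] -174.17353453612319 [0.56554596 0.45804181] [0.45521811 0.44678363]
((496.91925048828125, 209.17051696777344), (99.79447174072266, 189.58285522460938), 80.75995635986328)
```

View pics/crop0.png

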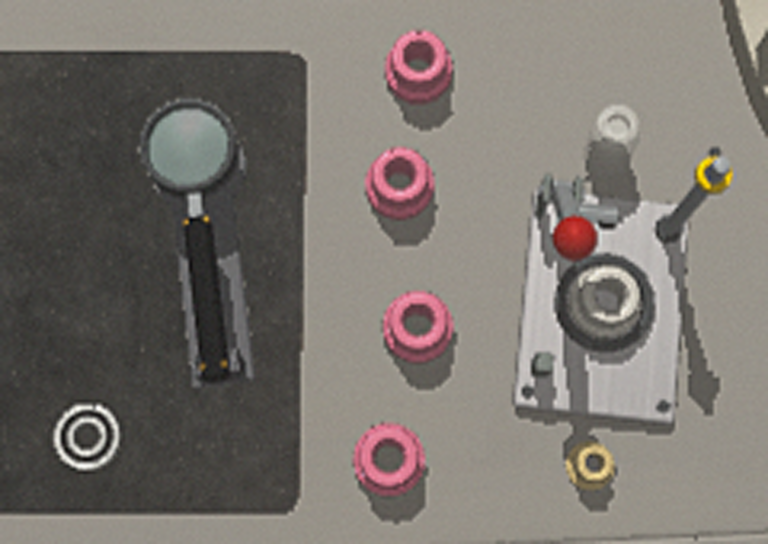

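Run:
```python
from h import *
s=dict(np.load('top0.npz'));w=cloud(s);K=s['camera_matrix'];T=s['extrinsics']
def ray(u,v,z):
    d=T[:3,:3]@np.array([(u-K[0,2])/K[0,0],-(v-K[1,2])/K[1,1],-1]);return T[:3,3]+d*(z-T[2,3])/d[2]
C=np.array([ray(160+x/3.2,150+y/3.2,.012)[:2] for x,y in((515,407),(675,424),(686,206),(533,192))])
P=np.array([(-70,50),(-70,-50),(70,-50),(70,50)])/1e3
A=P-P.mean(0);B=C-C.mean(0);th=np.arctan2((A[:,0]*B[:,1]-A[:,1]*B[:,0]).sum(),(A*B).sum());print(C.round(4),C.mean(0),np.degrees(th))
Z=w[...,2];m=np.zeros(Z.shape,bool);m[220:270,325:375]=1
v,u=np.where(m&(Z>.0425)&(Z<.05)&(np.hypot(w[...,0]-.494,w[...,1]-.21)<.03));p=w[v,u][:,:2]
print('die',cv2.minEnclosingCircle((p*1000).astype(np.float32)),p.mean(0))
c,sn=np.cos(th),np.sin(th)
for n,q in(('post',(52,-37)),('hinge',(58,36)),('stop',(-45,36))):
    q=np.array(q)/1e3;print(n,C.mean(0)+[c*q[0]-sn*q[1],sn*q[0]+c*q[1]])
for nm in('top','side'):
    s=dict(np.load(nm+'0.npz'));w=cloud(s);h=cv2.cvtColor(s['frame'],cv2.COLOR_BGR2HSV)
    for q,c0,r in(('red',(.508,.242,.16),.03),('yel',(.54,.162,.15),.025)):
        near=np.linalg.norm(w-np.array(c0),axis=-1)<r
        hue=h[...,0].astype(int);k=near&(h[...,1]>120)&(((hue<6)|(hue>174)) if q=='red' else (abs(hue-28)<9))
        p=w[k];
        if q=='red':
            from scipy.optimize import least_squares as L
            print(nm,q,L(lambda x:np.linalg.norm(p-x,axis=1)-.012,p.mean(0)-[0,0,.005],loss='soft_l1',f_scale=.002).x,len(p))
        else: print(nm,q,p.min(0),p.max(0),len(p)); print(np.sort(p[:,2])[::6].round(4))
# collar in side image: pixel rows
ys,xs=np.where(k);print(xs.min(),xs.max(),ys.min(),ys.max())
for zz in (.13,.135,.14,.145,.15,.155):
    print(zz)
```

```text
[[0.4354 0.2676]
 [0.4206 0.1699]
 [0.5577 0.1506]
 [0.5713 0.2473]] [0.49624796 0.2088244 ] -8.283392335126251
die ((498.14453125, 209.3354034423828), 18.462520599365234) [0.49746566 0.20889829]
post [0.54237491 0.16471879]
hinge [0.55882938 0.23609281]
stop [0.45690392 0.25093195]
top red [0.50928505 0.2430663  0.15910068] 137
top yel [0.53377335 0.15506935 0.14845081] [0.55279014 0.17379057 0.15577459] 57
[0.1485 0.1503 0.1519 0.1524 0.1531 0.1533 0.1535 0.1536 0.1539 0.1548]
side red [0.50986119 0.23952148 0.15966689] 123
side yel [0.5326354  0.15012022 0.14866544] [0.55255907 0.16664596 0.15952458] 58
[0.1487 0.1498 0.1513 0.152  0.153  0.1535 0.1539 0.1543 0.1546 0.1552]
335 346 229 236
0.13
0.135
0.14
0.145
0.15
0.155
```

Choice check (crop): the loupe's handle runs (195,220)→(215,375). The red ball is at (575,238), raised over the grey die in the fixture, and the pink dies are clearly separate. First I close the fingers and move over the hinge side of the ball.

```bash
python3 -m pendant '[0,-0.05,-0.023,0,0,0,-3, 0,-0.1,-0.046,0,0,0,-6, 0,-0.15,-0.069,0,0,0,-9, 0,-0.2,-0.092,0,0,0,-12, 0,-0.25,-0.115,0,0,0,-15, 0,-0.3,-0.138,0,0,0,-16.6, 0,-0.35,-0.16,0,0,0,-16.6, 0,-0.393,-0.1805,0,0,0,-16.6]'
cat >> h.py <<'E'
YF=np.radians(-8.28);CF=np.array([.4970,.2090])
def fix(p):  # world->fixture mm
    d=np.array(p[:2])-CF;c,s=np.cos(YF),np.sin(YF);return np.array([c*d[0]+s*d[1],-s*d[0]+c*d[1],p[2]])*1000
E
python3 - <<'E'
from h import *
s=state();f=fix(s['position']);print(f,np.degrees(s['orientation']),s['gripper_width'])
for a in(1.134,1.0,.85,.7,.55,.4,.25,.1,0):
    B=np.array([58-118*np.cos(a),53+118*np.sin(a)]);print(a,(B+11*np.array([np.sin(a),np.cos(a)])+[11,22]).round(1))
E
```

```text
time: 0.9
position: [0.5234, 0.2611, 0.2531]
orientation: [-3.142, -0.0, 2.998]
force: [-0.0, -0.2, 1.3]
gripper_width: 0.002
[ 18.58662808  55.37385476 253.14720921] [-1.79995588e+02 -1.35363548e-02  1.71756161e+02] 0.0024003623469727614
1.134 [ 29.  186.6]
1.0 [ 14.5 180.2]
0.85 [ -0.6 170.9]
0.7 [-14.2 159.4]
0.55 [-25.8 146.1]
0.4 [-35.4 131.1]
0.25 [-42.6 114.9]
0.1 [-47.3  97.7]
0 [-49.  86.]
```

```bash
python3 -m pendant '[0,0,0,0,0,0,0, 0,0,0,0,0,0,0]'
python3 - <<'E'
from h import *
s=state();print(fix(s['position']),np.degrees(s['orientation']))
E
```

```text
time: 1.1
position: [0.5231, 0.2614, 0.2528]
orientation: [-3.141, -0.001, 2.994]
force: [-0.2, 1.0, -0.4]
gripper_width: -0.002
[ 18.26494734  55.60167654 252.81917004] [-1.79964813e+02 -3.39983303e-02  1.71544975e+02]
```

```bash
python3 -m pendant '[0,-0.024,-0.0206,0,0,0,0, 0,-0.024,-0.0206,0,0,0,0, 0,-0.024,-0.0206,0.034,0,0,0, 0,-0.024,-0.0206,0.068,0,0,0, 0,-0.024,-0.0206,0.068,0,0,0, 0,-0.024,-0.0206,0.068,0,0,0]'
python3 - <<'E'
from h import *
s=state();print(fix(s['position']))
a=snap('side','side1')['frame'][150:340,220:420];cv2.imwrite('pics/c1.png',cv2.resize(a,None,fx=3,fy=3,interpolation=cv2.INTER_CUBIC))
E
```

```text
time: 1.7
position: [0.5425, 0.2403, 0.1854]
orientation: [-3.141, -0.001, 2.999]
force: [1.0, -0.5, 1.7]
gripper_width: -0.0
[ 40.46859374  37.52072846 185.4194236 ]
```

View pics/c1.png

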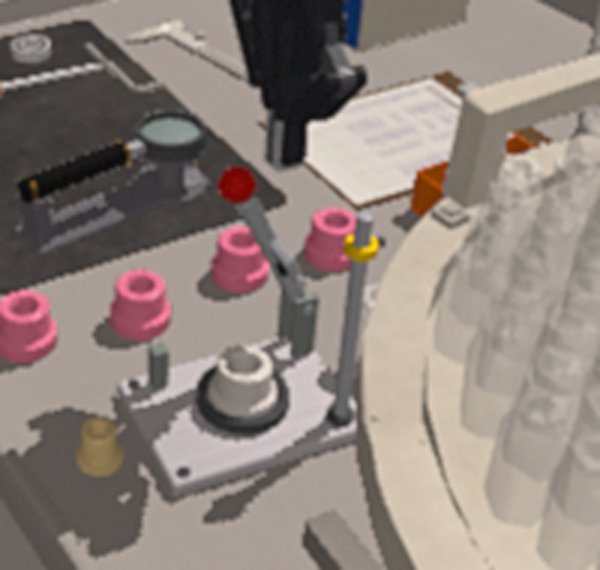

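```bash
python3 -m pendant '[0,0.014,0,0,0,0,0, 0,0.027,0,0.006,0,0,0, 0,0.042,0,0.015,0,0,0, 0,0.0555,0,0.0265,0,0,0, 0,0.067,0,0.04,0,0,0, 0,0.077,0,0.055,0,0,0, 0,0.084,0,0.07,0,0,0, 0,0.084,0,0.07,0,0,0]'
python3 - <<'E'
from h import *
s=state();print(fix(s['position']))
s=snap('side','side2');a=s['frame'][150:340,220:420];cv2.imwrite('pics/c2.png',cv2.resize(a,None,fx=3,fy=3,interpolation=cv2.INTER_CUBIC))
E
```

```text
time: 2.55
position: [0.4581, 0.2517, 0.1153]
orientation: [-3.141, -0.001, 2.999]
force: [-0.4, -0.2, 0.3]
gripper_width: 0.002
[-44.61493077  36.63932312 115.25903761]
```

View pics/c2.png

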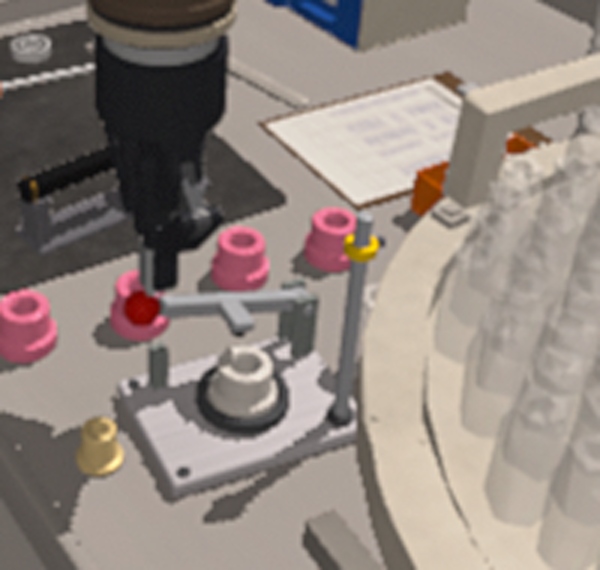

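The ball at (142,308) has swung down and the fingers sit on it, about 0.2 rad from the stop. I keep pressing.

```bash
python3 -m pendant '[0,0.004,0,0.008,0,0,0, 0,0.006,0,0.016,0,0,0, 0,0.007,0,0.023,0,0,0, 0,0.007,0,0.026,0,0,0, 0,0.007,0,0.028,0,0,0, 0,0.007,0,0.028,0,0,0]'
python3 -m pendant '[0,0,0,0.001,0,0,0, 0,0,0,0.0015,0,0,0, 0,0,0,0.0015,0,0,0]'
```

```text
time: 3.2
position: [0.4531, 0.252, 0.0869]
orientation: [-3.141, -0.001, 2.997]
force: [0.6, 0.6, 0.0]
gripper_width: -0.0
time: 3.5
position: [0.4534, 0.2522, 0.0861]
orientation: [3.141, 0.0, 2.997]
force: [-1.7, -0.5, 4.6]
gripper_width: 0.001
```

```bash
python3 -m pendant '[0,0,0,0.001,0,0,0, 0,0,0,0.002,0,0,0, 0,0,0,0.002,0,0,0]'
python3 -m pendant '[0,0,0,0.001,0,0,0, 0,0,0,0.002,0,0,0, 0,0,0,0.002,0,0,0]'
```

```text
time: 3.8
position: [0.4535, 0.2522, 0.0852]
orientation: [3.141, 0.0, 2.997]
force: [-3.3, -3.1, 17.9]
gripper_width: 0.001
time: 4.1
position: [0.4536, 0.2523, 0.0844]
orientation: [3.14, 0.001, 2.997]
force: [-8.2, -4.2, 32.0]
gripper_width: 0.002
```

Force rises sharply with almost no travel at ball height 62–65 mm, so it is on the stop. I retreat and go over to the loupe.

```bash
python3 -m pendant '[0,0,0,-0.03,0,0,0, 0,0,0,-0.075,0,0,0, 0,0,0,-0.115,0,0,0, 0.5,-0.006,0.04,-0.115,0,0,-4, 0.5,-0.012,0.085,-0.115,0,0,-8, 0.5,-0.019,0.13,-0.115,0,0,-11, 0.5,-0.025,0.175,-0.115,0,0,-14.1, 0.5,-0.029,0.206,-0.115,0,0,-14.1]'
python3 -m pendant '[0.5,0,0,0,0,0,0, 0.5,0,0,0,0,0,0]'
python3 - <<'E'
from h import *
s=snap('side','side3');w=cloud(s);h=cv2.cvtColor(s['frame'],cv2.COLOR_BGR2HSV);hue=h[...,0].astype(int)
k=((hue<6)|(hue>174))&(h[...,1]>150)&(np.linalg.norm(w-np.array([.439,.253,.053]),axis=-1)<.04)
from scipy.optimize import least_squares as L
p=w[k];print('ball',L(lambda x:np.linalg.norm(p-x,axis=1)-.012,p.mean(0)-[0,0,.005],loss='soft_l1',f_scale=.002).x,len(p))
# loupe
for n in('top',):
    s=snap(n,'top3');w=cloud(s)
cv2.imwrite('pics/c3.png',cv2.resize(s['frame'][150:320,160:400],None,fx=3.2,fy=3.2,interpolation=cv2.INTER_CUBIC))
print(state()['position'],np.degrees(state()['orientation']))
E
```

```text
time: 4.9
position: [0.5113, 0.4551, 0.1963]
orientation: [3.14, -0.0, -3.036]
force: [0.4, -0.0, -0.0]
gripper_width: 0.506
time: 5.1
position: [0.5111, 0.4518, 0.1958]
orientation: [-3.14, -0.001, -3.039]
force: [0.0, -1.1, 0.2]
gripper_width: 0.501
ball [0.44454392 0.25020734 0.05383618] 104
[0.51170127 0.45024898 0.19651946] [-1.79924462e+02 -1.66051139e-02 -1.74233960e+02]
```

View pics/c3.png

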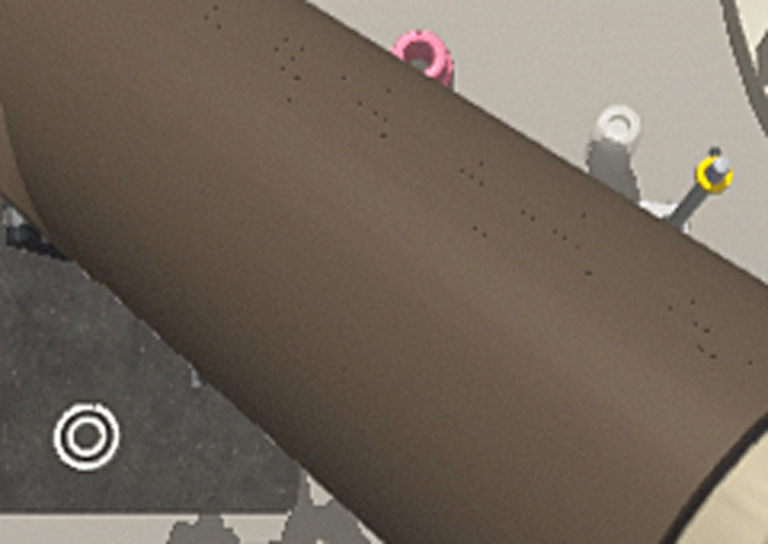

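The ball fits at z 53.8 mm, against 53 expected at the stop, so the clamp is down. The arm hides the loupe in the top view. Descending onto the handle.

```bash
python3 -m pendant '[0.5,0,0,0.045,0,0,0, 0.5,0,0,0.085,0,0,0, 0.5,0,0,0.115,0,0,0, 0.5,0,0,0.13,0,0,0, 0.5,0,0,0.139,0,0,0, 0.5,0,0,0.139,0,0,0]'
python3 - <<'E'
from h import *
s=snap('side','side4');w=cloud(s);cv2.imwrite('pics/c4.png',cv2.resize(s['frame'][110:280,170:370],None,fx=3.2,fy=3.2,interpolation=cv2.INTER_CUBIC))
print(state()['position'])
E
```

```text
time: 5.8
position: [0.5117, 0.4513, 0.0577]
orientation: [-3.141, -0.0, -3.04]
force: [0.1, 0.4, 0.6]
gripper_width: 0.499
[0.51207199 0.45192335 0.05881477]
```

View pics/c4.png

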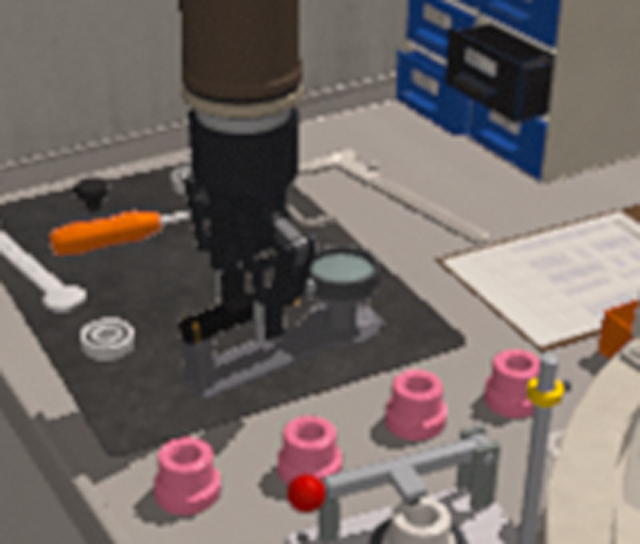

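The fingers straddle the handle at (245,310), and the clamp bar rests on the stop post at (325,505). Closing and lifting.

```bash
python3 -m pendant '[0,0,0,0,0,0,0, 0,0,0,0,0,0,0, 0,0,0,0,0,0,0, 0,0,0,0,0,0,0, 0,0,0,0,0,0,0, 0,0,0,0,0,0,0]'
python3 -m pendant '[0,0,0,-0.005,0,0,0, 0,0,0,-0.015,0,0,0, 0,0,0,-0.03,0,0,0, 0,0,0,-0.055,0,0,0, 0,0,0,-0.08,0,0,0, 0,0,0,-0.105,0,0,0, 0,0,0,-0.12,0,0,0, 0,0,0,-0.12,0,0,0]'
cat >> h.py <<'E'
def rim(s,c,r=.045,dz=.015):
    w=cloud(s);d=np.hypot(w[...,0]-c[0],w[...,1]-c[1]);k=(d<r)&(abs(w[...,2]-c[2])<dz);return k,w[k]
E
python3 - <<'E'
from h import *
s=state();print(s['position'],s['force'],s['wrist_torque'])
s=snap('side','side5');w=cloud(s)
cv2.imwrite('pics/c5.png',cv2.resize(s['frame'][60:280,170:370],None,fx=2.7,fy=2.7,interpolation=cv2.INTER_CUBIC))
k,p=rim(s,(.597,.461,.172),.045,.03)
A=np.c_[p[:,:2]-[.597,.461],np.ones(len(p))]
print(len(p),p.min(0),p.max(0),np.median(p,0))
E
```

```text
time: 6.45
position: [0.5123, 0.4527, 0.0596]
orientation: [3.14, 0.002, -3.04]
force: [-0.6, -1.0, 6.4]
gripper_width: 0.176
time: 7.25
position: [0.5125, 0.4528, 0.1812]
orientation: [3.138, 0.004, -3.04]
force: [-0.4, 0.1, -1.4]
gripper_width: 0.181
[0.51254671 0.45283368 0.18119064] [-0.38127516  0.13556215 -1.37363233] [ 0.00662701 -0.02751938  0.01071597]
387 [0.55541648 0.4259138  0.16718706] [0.62799179 0.48641984 0.18478242] [0.59430428 0.45042107 0.17892109]
```

View pics/c5.png

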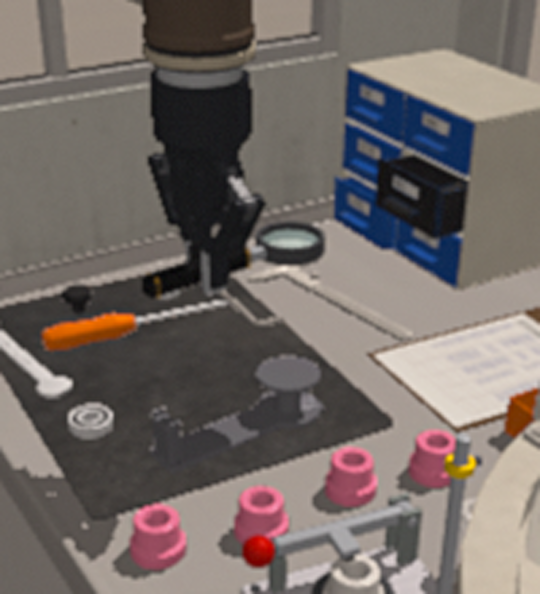

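The loupe is lifted with the handle gripped. The rim at (290,243) looks level and the rest is empty. Carrying it over at z≈0.18.

```bash
python3 -m pendant '[0,0.007,-0.014,0,0,0,0, 0,0.021,-0.042,0,0,0,0, 0,0.038,-0.075,0,0,0,0, 0,0.056,-0.108,0,0,0,0, 0,0.073,-0.14,0,0,0,0, 0,0.088,-0.17,0,0,0,0, 0,0.1,-0.195,0,0,0,0, 0,0.108,-0.21,0,0,0,0]'
python3 -m pendant '[0,0.006,-0.012,0,0,0,0, 0,0.013,-0.022,0,0,0,0, 0,0.016,-0.029,0,0,0,0, 0,0.017,-0.0306,0.005,0,0,0, 0,0.017,-0.0306,0.014,0,0,0, 0,0.017,-0.0306,0.02,0,0,0, 0,0.017,-0.0306,0.022,0,0,0, 0,0.017,-0.0306,0.022,0,0,0]'
python3 - <<'E'
from h import *
s=state();print(s['position'],np.degrees(s['orientation']),s['force'])
t=snap('top','top6');s=snap('side','side6')
a=cv2.resize(s['frame'][120:300,220:400],(540,540),interpolation=cv2.INTER_CUBIC);b=cv2.resize(t['frame'][150:330,300:400],(300,540),interpolation=cv2.INTER_CUBIC)
cv2.imwrite('pics/c6.png',np.hstack([b[:, :250],a]))
E
```

```text
time: 8.1
position: [0.4241, 0.2293, 0.1766]
orientation: [-3.14, -0.002, -3.041]
force: [0.2, -0.0, -0.0]
gripper_width: 0.178
time: 8.9
position: [0.4114, 0.2, 0.1551]
orientation: [-3.141, -0.001, -3.039]
force: [0.6, 0.3, -1.3]
gripper_width: 0.173
[0.41142157 0.19999003 0.15512272] [-1.79975023e+02 -6.21247133e-02 -1.74126321e+02] [ 0.55277114  0.27937659 -1.30648219]
```

View pics/c6.png

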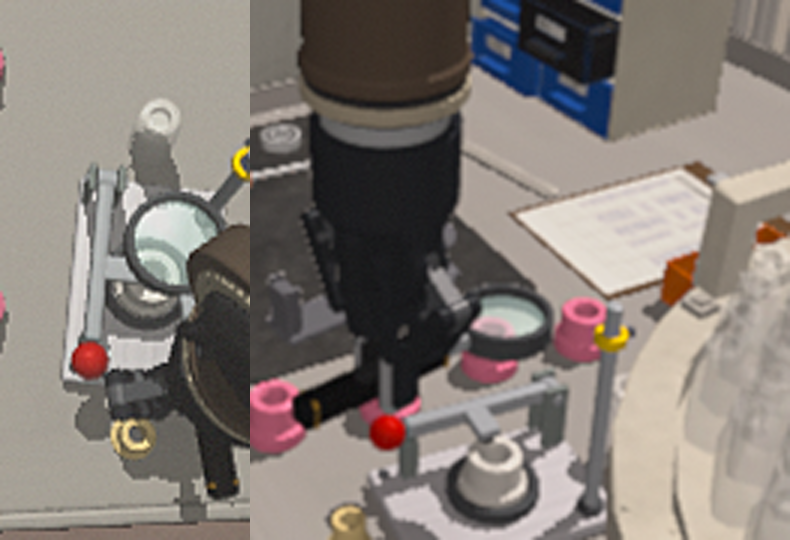

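Run:
```python
from h import *
from scipy.optimize import least_squares as L
for n in('top6','side6'):
    s=dict(np.load(n+'.npz'));w=cloud(s);h=cv2.cvtColor(s['frame'],cv2.COLOR_BGR2HSV);hue=h[...,0].astype(int)
    c=np.array([.4965,.2085]);d=w[...,:2]-c;dd=np.linalg.norm(d,axis=-1)
    ang=np.degrees(np.arctan2(d[...,1],d[...,0]))
    k=(dd<.038)&(w[...,2]>.136)&(w[...,2]<.170)&(abs(ang)<140)
    p=w[k];g=s['frame'][k].max(1)
    A=lambda q:np.c_[q[:,:2]-c,np.ones(len(q))]
    top=p[(p[:,2]>.148)]
    # robust plane to glass+rim top
    f=L(lambda x:A(top)@x-top[:,2],[0,0,.155],loss='soft_l1',f_scale=.001);print(n,len(p),'plane slope deg',np.degrees(f.x[:2]).round(2),'z',f.x[2].round(4),'zpct',np.percentile(p[:,2],[1,5,25,50,75,95,99]).round(4))
    dark=p[g<110];print('dark',len(dark),np.percentile(dark[:,2],[1,5,50,95,99]).round(4))
    print('bright z',np.percentile(p[g>=110][:,2],[5,50,95]).round(4))
    # outer boundary by sector
    a=np.degrees(np.arctan2(p[:,1]-c[1],p[:,0]-c[0]));o=[]
    for t in range(-135,136,9):
        q=p[abs(a-t)<4.5]
        if len(q)>2:
            r=np.linalg.norm(q[:,:2]-c,axis=1);o.append(q[r.argmax()])
    o=np.array(o);f=L(lambda x:np.hypot(o[:,0]-x[0],o[:,1]-x[1])-.030,c,loss='soft_l1',f_scale=.001);print('centre r=30',f.x.round(4),'rms',np.sqrt((f.fun**2).mean()).round(4))
    # die + collar, same camera
    k=(np.hypot(w[...,0]-.5423,w[...,1]-.1647)<.018)&(abs(hue-28)<9)&(h[...,1]>120)&(w[...,2]>.12);q=w[k];print('collar z',np.percentile(q[:,2],[2,10,50,90,98]).round(4),q.min(0)[:2].round(4),q.max(0)[:2].round(4))
    k=(np.hypot(w[...,0]-.4975,w[...,1]-.209)<.03)&(w[...,2]<.05)&(w[...,2]>.042);q=w[k];print('die',len(q),q.min(0).round(4),q.max(0).round(4))
# die from side at start
s=dict(np.load('side0.npz'));w=cloud(s);k=(np.hypot(w[...,0]-.4975,w[...,1]-.209)<.035)&(w[...,2]<.05)&(w[...,2]>.043);q=w[k];print('die side0',cv2.minEnclosingCircle((q[:,:2]*1000).astype(np.float32)),len(q))
```

```text
top6 651 plane slope deg [1.04 0.91] z 0.152 zpct [0.145  0.1482 0.1502 0.1519 0.1542 0.1573 0.1584]
dark 210 [0.1441 0.1465 0.1552 0.1579 0.1589]
bright z [0.1483 0.1513 0.1546]
centre r=30 [0.4975 0.2102] rms 0.0062
collar z [0.1469 0.15   0.1525 0.1546 0.1558] [0.5341 0.1547] [0.5532 0.1734]
die 51 [0.48   0.1991 0.0421] [0.4924 0.2256 0.0494]
side6 521 plane slope deg [0.32 0.24] z 0.1537 zpct [0.1426 0.1447 0.1514 0.1532 0.1555 0.1577 0.1583]
dark 285 [0.1439 0.1454 0.1546 0.158  0.1585]
bright z [0.1433 0.1528 0.1556]
centre r=30 [0.4969 0.2048] rms 0.0009
collar z [0.1478 0.1495 0.1534 0.1548 0.1573] [0.5326 0.1493] [0.5539 0.1683]
die 170 [0.4794 0.1856 0.0421] [0.5151 0.2373 0.0499]
die side0 ((496.9547119140625, 203.79904174804688), 18.05405044555664) 155
```

Run:
```python
from h import *
from scipy.optimize import least_squares as L
print(state()['position'],np.degrees(state()['orientation']))
for n,c,cc in(('top',(.4975,.2100),None),('side',(.4969,.2048),None)):
    S=[snapshot(n) for _ in range(10)];s=S[0];Z=np.array([x['z_map'] for x in S]);s['z_map']=np.median(Z,0)
    w=cloud(s);h=cv2.cvtColor(s['frame'],cv2.COLOR_BGR2HSV);hue=h[...,0].astype(int);c=np.array(c)
    k=(np.hypot(w[...,0]-.5425,w[...,1]-.1625)<.02)&(abs(hue-28)<9)&(h[...,1]>120)&(w[...,2]>.12);q=w[k]
    f=L(lambda x:np.maximum(np.hypot(q[:,0]-x[0],q[:,1]-x[1])-.010,0)*3+.1*np.abs(np.hypot(q[:,0]-x[0],q[:,1]-x[1])-.008),q.mean(0)[:2]);r=np.hypot(*(q[:,:2]-f.x).T)
    print(n,'collar c',f.x.round(4),'top face z',np.sort(q[r<.0085][:,2]).round(4)[::2],'side',np.sort(q[r>=.0085][:,2]).round(4)[::3])
    d=w[...,:2]-c;ang=np.degrees(np.arctan2(d[...,1],d[...,0]));dd=np.linalg.norm(d,axis=-1)
    k=(dd<.034)&(dd>.025)&(w[...,2]>.138)&(w[...,2]<.17)&(abs(ang)<135);p=w[k]
    t=p[p[:,2]>.1555];A=np.c_[t[:,:2]-c,np.ones(len(t))]
    f=L(lambda x:A@x-t[:,2],[0,0,.157],loss='soft_l1',f_scale=.0005)
    print('rim top',len(t),'slope deg',np.degrees(f.x[:2]).round(2),'z',f.x[2].round(4),'resid',np.std(f.fun).round(4),'hist',np.histogram(p[:,2],np.arange(.138,.163,.002)))
```

```text
[0.41171926 0.20001483 0.1557151 ] [-1.79999195e+02 -7.56182552e-03 -1.74140020e+02]
top collar c [0.5432 0.1643] top face z [0.1483 0.1522 0.1526 0.1527 0.1529 0.1531 0.1533 0.1533 0.1535 0.1535
 0.1538 0.1538 0.1539 0.1539 0.1541 0.1543] side [0.1474 0.1504 0.1517 0.1527 0.1529 0.1531 0.1532 0.1534 0.1537]
rim top 156 slope deg [-0.04 -0.02] z 0.157 resid 0.0006 hist (array([  0,   0,   4,  10,   2,   9,  24,  11,  24, 143,   5,   0]), array([0.138, 0.14 , 0.142, 0.144, 0.146, 0.148, 0.15 , 0.152, 0.154,
       0.156, 0.158, 0.16 , 0.162]))
side collar c [0.5431 0.1594] top face z [0.1525 0.1531 0.1538 0.1539 0.154  0.154  0.1541 0.1542 0.1543 0.1543
 0.1544 0.1546 0.1553 0.1599] side [0.1477 0.1491 0.1498 0.1504 0.1512 0.1517 0.1522 0.1526 0.1535 0.1537
 0.1542]
rim top 130 slope deg [0.33 0.1 ] z 0.1574 resid 0.0007 hist (array([  0,   0,  17,  19,  15,  18,  37,  38,  40, 111,  10,   0]), array([0.138, 0.14 , 0.142, 0.144, 0.146, 0.148, 0.15 , 0.152, 0.154,
       0.156, 0.158, 0.16 , 0.162]))
```

Both cameras agree: the rim is level within 0.3°, sits about 0.6 mm low, and is about 1 mm too far in +y. One fine correction, then let it settle.

```bash
python3 -m pendant '[0,0,-0.0005,-0.0003,0,0,0, 0,0,-0.001,-0.0006,0,0,0, 0,0,-0.001,-0.0006,0,0,0, 0,0,-0.001,-0.0006,0,0,0, 0,0,-0.001,-0.0006,0,0,0, 0,0,-0.001,-0.0006,0,0,0, 0,0,-0.001,-0.0006,0,0,0]'
python3 - <<'E'
from h import *
for n,c in(('side7',None),('top7',None)): 
    s=snap(n[:-1],n)
s0=dict(np.load('side0.npz'));s7=dict(np.load('side7.npz'))
T0=cloud(dict(np.load('top0.npz')));T7=cloud(dict(np.load('top7.npz')))
for nm,b,lo,hi in(('vial',(340,364,175,205),.05,.08),('bush',(335,356,284,306),.018,.035),('bearing',(174,200,274,300),.009,.02)):
    o=[]
    for T in(T0,T7):
        q=T[b[2]:b[3],b[0]:b[1]];q=q[(q[...,2]>lo)&(q[...,2]<hi)];o+=[np.median(q,0).round(4),len(q)]
    print(nm,*o)
print(state()['position'],state()['joint_velocities'].round(3),state()['gripper_width'])
a=cv2.resize(s7['frame'][120:320,210:400],None,fx=2.9,fy=2.9,interpolation=cv2.INTER_CUBIC);cv2.imwrite('pics/c7.png',a)
E
```

```text
time: 10.7
position: [0.4117, 0.1988, 0.1564]
orientation: [-3.142, -0.0, -3.04]
force: [-0.0, -0.4, -1.2]
gripper_width: 0.176
vial [0.5961 0.1998 0.0644] 184 [0.5962 0.1993 0.0643] 181
bush [0.3983 0.2237 0.0265] 85 [0.398  0.2237 0.0264] 82
bearing [0.4291 0.5314 0.0137] 282 [0.4291 0.5313 0.014 ] 280
[0.41175947 0.19882158 0.15640443] [ 0.001  0.001  0.    -0.001  0.     0.001  0.001] 0.17306190247720735
```

View pics/c7.png

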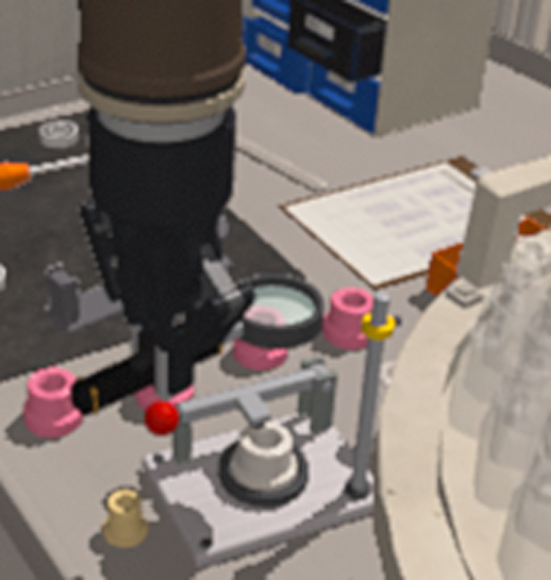

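The picture shows the loupe held at (280,312), clear of the collar (380,325). The clamp is down on its stop post, and the vial, bush and bearing are unmoved. Handing in.

```bash
python3 -c "
from cell import sign_off;print(sign_off())"
```

```text
the job is handed in; nothing more can be done
None
```

I pushed the clamp bar down to its stop, then picked the loupe up by its handle. I handed in at about 10.8 s with it still held over the die.

- **Clamp:** the push force rose to 32 N with almost no further travel. The ball centre then measured 53.8 mm high, against 53 mm expected at the stop.
- **Loupe height and level:** before a last 0.6 mm lift, the rim's mid-height was 0.4 to 0.8 mm below the collar's in the two cameras. It was level to within about 0.3°. I did not measure the rim again after that lift.
- **Centring:** before a last 1 mm sideways correction, the two cameras put the lens 1 to 2 mm off the fixture centre. The top camera's rim fit was poor (6 mm scatter), so this rests mostly on the side camera. The cameras disagreed by about 5 mm in absolute y, so I compared lens and die within the same camera.
- **Other objects:** the vial, bush and bearing measured within 0.5 mm of their starting positions. The collar showed no shift, and the loupe stayed well clear of the die. The arm was still at hand-in.

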